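# Replace the fuses on a distribution plate

## Task

The distribution plate on the bench is disconnected and needs new fuses: take the blown fuse out of its base and lay it in the tool tray, then put the new fuse of the same size in its place, and fit the other two new fuses in the empty bases that match their size. Lower each fuse straight down until both blades are fully home in the jaws, and let go of it. Leave the solid link where it lies on the bench, since it would protect nothing.

Things in the scene. Friction and masses are not known exactly. Their poses are not given: they have to be found in the camera images.
- blown_fuse: Blown fuse, starts home in the medium base, brass pin 4 mm proud on top. White ceramic body 58 long (x), 36 wide (y), 40 mm high; a flat upright steel blade 6 thick, 14 mm high sticks out of each end at mid-height, 94 mm over both blades; small pulling lugs 5 mm high on both ends of the top. Both ends alike. Origin: centre of body underside, z up.
- small_fuse: New small fuse, loose on the bench, about 0.09 kg. White ceramic body 40 long (x), 26 wide (y), 32 mm high; a flat upright steel blade 6 thick, 14 mm high sticks out of each end at mid-height, 74 mm over both blades; small pulling lugs 5 mm high on both ends of the top. Both ends alike. Origin: centre of body underside, z up.
- medium_fuse: New medium fuse, loose on the bench, about 0.18 kg. White ceramic body 58 long (x), 36 wide (y), 40 mm high; a flat upright steel blade 6 thick, 14 mm high sticks out of each end at mid-height, 94 mm over both blades; small pulling lugs 5 mm high on both ends of the top. Both ends alike. Origin: centre of body underside, z up.
- large_fuse: New large fuse, loose on the bench, about 0.32 kg. White ceramic body 76 long (x), 48 wide (y), 46 mm high; a flat upright steel blade 6 thick, 14 mm high sticks out of each end at mid-height, 116 mm over both blades; small pulling lugs 5 mm high on both ends of the top. Both ends alike. Origin: centre of body underside, z up.
- solid_link: Solid link, not a fuse: bare flat steel bar 94 x 22 x 6 mm with a black grip 34 x 16 mm on top, 23.5 mm high in all, lying on the bench among the new fuses; to be left there. Origin: underside centre, x along the bar.
- small_base: Fixed fuse base for the small fuse, empty: grey block 110 x 30 x 14 mm on a white plate. Two copper jaws 50 mm apart along x (5 mm play at each body end), slots 10 mm wide, mouths flared to 20; slot floors 31, mouths 59 mm up. Origin: underside centre. Home: blades on slot floors, fuse origin 22 mm above this one, x along x either way.
- medium_base: Fixed fuse base for the medium fuse, holds the blown one: grey block 130 x 38 x 14 mm on a white plate. Two copper jaws 68 mm apart along x (5 mm play at each body end), slots 10 mm wide, mouths flared to 20; slot floors 35, mouths 63 mm up. Origin: underside centre. Home: blades on slot floors, fuse origin 22 mm above this one, x along x either way.
- large_base: Fixed fuse base for the large fuse, empty: grey block 152 x 38 x 14 mm on a white plate. Two copper jaws 86 mm apart along x (5 mm play at each body end), slots 10 mm wide, mouths flared to 20; slot floors 38, mouths 66 mm up. Origin: underside centre. Home: blades on slot floors, fuse origin 22 mm above this one, x along x either way.
- tool_tray: Shallow black tool tray, fixed, 240 mm (x) by 300 mm (y), floor top 3 and rim 29 mm over the bench. Origin: underside centre, axes along its sides. A screwdriver and pliers up to 25 mm high lie along y in the half away from the robot (x over 10 mm); the half towards the robot is empty.

How it is judged (in metres and radians):
On the way, in this order (a step that is already met when the one before it is completed fails the run):
1. the blown fuse lies in the tool tray (x of blown_fuse in the frame of tool_tray between -0.115 and 0.115 m and y of blown_fuse in the frame of tool_tray between -0.145 and 0.145 m and z of blown_fuse in the frame of tool_tray below 0.05 m and linear speed of blown_fuse below 0.01 m/s), for 0.2 s.
2. the new medium fuse is home in the medium base (horizontal distance between medium_fuse and medium_base below 0.008 m and z of medium_fuse in the frame of medium_base between 0.017 and 0.026 m and angle between the x axis of medium_fuse and the x axis of medium_base, either way round below 0.12 rad and angle between medium_fuse's own z axis and vertical below 0.12 rad and linear speed of medium_fuse below 0.01 m/s), for 0.2 s.
At the end, for the whole second after the job is handed in: The blown fuse rests in the tool tray; each new fuse is home in the base of its size (within 8 mm of its centre, underside 17 to 26 mm over the base's underside, in line and upright within 7 degrees), released and at rest; the solid link is within 30 mm of where it lay (all of step 1 and all of step 2 and horizontal distance between small_fuse and small_base below 0.008 m and z of small_fuse in the frame of small_base between 0.017 and 0.026 m and angle between the x axis of small_fuse and the x axis of small_base, either way round below 0.12 rad and angle between each of small_fuse, large_fuse's own z axis and vertical below 0.12 rad and linear speed of each of small_fuse, large_fuse below 0.01 m/s and horizontal distance between large_fuse and large_base below 0.008 m and z of large_fuse in the frame of large_base between 0.017 and 0.026 m and angle between the x axis of large_fuse and the x axis of large_base, either way round below 0.12 rad and distance of solid_link from where it was at the start of the episode below 0.03 m); the robot touches nothing.
It fails at once if the solid link is moved by more than 60 mm or lifted (distance of solid_link from where it was at the start of the episode above 0.06 m or height (world z) of solid_link above 0.03 m).
It also fails if it takes over 115 s, if anything falls off the work surface, if the arm or the gripper's body presses on something with over 40 N, if the wrist force passes 120 N, or if a joint passes its speed limit or range.

## Robot

A 6-joint arm with a two-finger parallel gripper is mounted at the origin on a cart in front of the work surface, level with it; the furniture and walls round the work are solid. World frame = base frame: x ahead of the robot, y to its left, z up, the work surface at z = 0. Lengths are in mm, angles in rad, forces in N, time in s.
With the tool pointing down it reaches from about 250 to 800 mm from the base axis. Payload 3.9 kg.
Tool frame: the origin (TCP) lies on the centre line of the jaws, within the pads' length; the fingertips stand 14 mm ahead of it and the grasp point (between the pads) lies 5 mm behind it; z points along the fingers, y is the line along which they close (so a half turn about z gives the same grasp; the last joint's range is limited). The gripper opens to 85 mm and grips with 20 to 120 N. Pads are 22 mm wide; open, the fingers measure 114 mm over their backs; the gripper's body (76 mm by 85 mm) begins 54 mm behind the grasp point. The pads swing forward as they close: fully open they stand 13 mm farther back than shut.
Start: joints at [-1.19, 0.26, -0.138, 1.173, 0, 1.571], TCP at [195.118, -487.385, 245.304] pointing down, gripper open.
Joint ranges: [-2.78, 2.78], [-0.83, 1.72], [-1.28, 1.37], [-1.9, 2.12], [-1.57, 1.48], [-3.14, 3.14]. Speed limits (rad/s): [2.57, 2.57, 3.14, 3.14, 3.14, 3.14].

## Interface

Orientations are given as a unit quaternion [w, x, y, z].
In Python, from rig import ctrl gives the robot as it stands.
- The arm moves only by the shell command python3 -m jog 'ROWS'. ROWS is text: rows parted by semicolons, each of 5 numbers parted by spaces: the finger opening in mm, from 0 to 85.4, then the shift along the tool's x, y, z in mm, then the turn about the tool's z in rad. A call has 1 to 20 rows; each row shifts and turns the commanded pose from where the row before left it, along the tool's axes as they then stand; what a row does not reach is not made up. A row lasts 1/12 s, in which the tool goes at most 41.7 mm and 7.16 degrees, less where a joint would pass 70% of its speed; a pose out of reach is approached as far as the arm can. A call with a gripper value outside its range is refused whole. The fingers move at their own pace and stop on an object; the grip force is fixed at half the most. Time passes only in rows, so rows that do not move let the fingers close. It gives the time, the measured TCP pose, the force, the opening and the grip force at its end, in the units of the state.
- ctrl.state(): the state, without advancing time (a new reading comes with each control period).
- ctrl.camera(name): name is "scene" or "top" or "wrist"; returns a dict with "pixels" (480x640x3 uint8, red, green, blue), "z_map" (480x640 float32, mm along the optical axis (not along the pixel's ray), 0 where there is no reading), "fx", "fy", "cx", "cy" (pixels), "R" (3x3) and "t" (3): a world point X has camera coordinates R X + t; the wrist camera has in their place "mount" (4x4, takes a point from camera to tool coordinates, whose origin is the TCP and whose axes are the flange's). Camera axes: x right, y down, z forward; pixel columns grow to the right and rows downward; lengths in mm; the calibration is good to about 2 mm. A picture is of the moment at which its call begins: read the wrist's pose just before it.
- ctrl.finish_job(): hands the job in; it is judged then, once.
The state is a dict: "time_s": time; "q": joint angles; "joint_vel": joint speeds; "effort": joint torques, N m; "eef_pos": TCP position; "ee_rot": TCP orientation; "contact_force": force on the tool from outside, world axes, zero at the start; "moment": the same for the moment, N m; "opening": opening from 0.0 (shut) to 1.0 (fully open); "finger_force": force on a finger pad.
Only numpy, scipy, OpenCV 4.12 (cv2) and the standard library are available. Lean on these libraries where they do the work, as an engineer would, in place of code of your own. Each camera call takes 0.05 s, during which the arm holds its last target. There are 200 camera calls.

## Working session

There is one attempt and no reset: what is moved stays moved. The work goes in short steps, Python scripts to look and compute and a shell command to move; the robot and the scene stay as the last step left them, time stands still between calls to the robot, and variables do not carry over. Pictures are saved under pics/ and viewed, at most 14 in all, crops included, and the job is handed in when it is done.

```bash
ls; mkdir -p pics
cat > h.py <<'E'
import numpy as np, cv2
from rig import ctrl
def snap(n,f):
    s=ctrl.state(); c=ctrl.camera(n); cv2.imwrite('pics/'+f+'.png',c['pixels'][:,:,::-1]); np.savez('pics/'+f+'.npz',eef=s['eef_pos'],rot=s['ee_rot'],**c); return s,c
def world(c,u,v,z=None):
    # z None: use depth map; else intersect with plane of height z
    d=np.array([(u-c['cx'])/c['fx'],(v-c['cy'])/c['fy'],1.])
    R=np.array(c['R']);t=np.array(c['t'])
    o=-R.T@t; r=R.T@d
    k=float(c['z_map'][int(round(v)),int(round(u))]) if z is None else (z-o[2])/r[2]
    return o+k*r
E
python3 - <<'E'
from h import *
s,c=snap('top','top1'); print(s); print(c['R'],c['t'],c['fx'])
s,c=snap('scene','scene1'); print(c['R'],c['t'],c['fx'])
E
```

```text
pics
{'time_s': 0.0, 'q': array([-1.18998192e+00,  2.60697002e-01, -1.39388171e-01,  1.17271705e+00,
       -2.40644911e-06,  1.57077672e+00]), 'joint_vel': array([ 0.00116724, -0.00110405,  0.00081384,  0.00110807,  0.00072113,
       -0.00055885]), 'effort': array([ 1.89021805e-03, -4.05675066e+01,  2.53924066e+01,  1.86986063e-02,
        1.70878398e-04,  2.91339113e-06]), 'eef_pos': array([ 194.880605  , -486.76861876,  244.45085971]), 'ee_rot': array([-9.84594610e-04,  9.81924900e-01,  1.89268288e-01, -1.90988224e-04]), 'contact_force': array([-0.11556656,  0.48828326,  0.40248728]), 'moment': array([-0.04777465,  0.01563722, -0.04419172]), 'finger_force': 0.0, 'opening': 0.9991939177866866}
[[-2.40277948e-02 -9.99710986e-01  7.80969267e-04]
 [-9.96773863e-01  2.38973459e-02 -7.66210299e-02]
 [ 7.65802222e-02 -2.61948414e-03 -9.97059982e-01]] [-154.73554438  547.98965113  932.80338256] 561.191711895458
[[ 0.84049091 -0.54157706  0.01641095]
 [-0.22902319 -0.38255191 -0.89509911]
 [ 0.49104318  0.74856418 -0.4455651 ]] [-561.46550279  122.52048475  800.97476496] 450.28041463576585
```

View pics/top1.png

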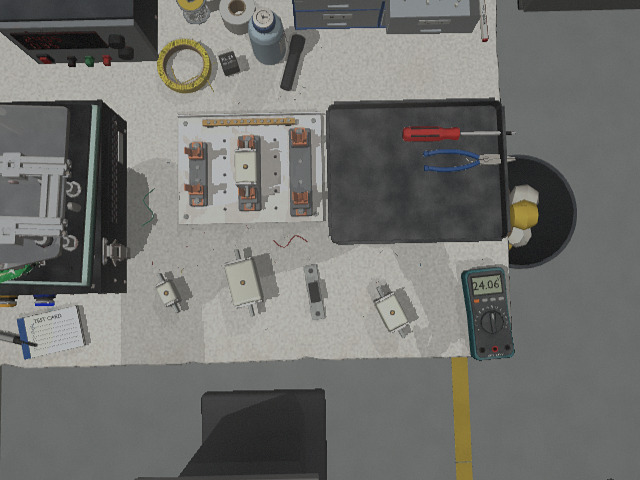

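View pics/scene1.png

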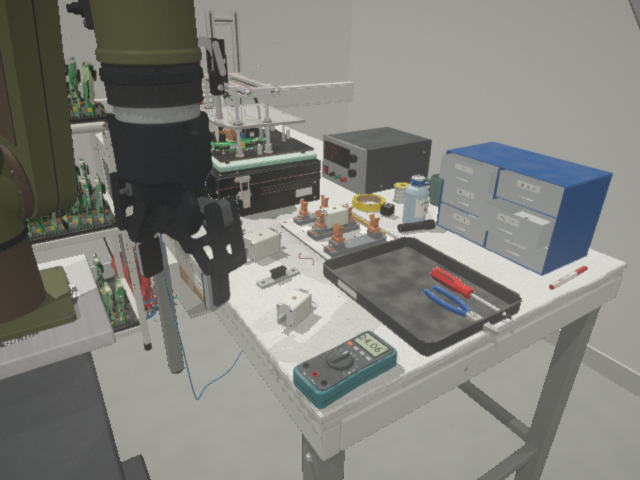

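Top view: small base ~(197,173), medium base with blown fuse ~(247,167), large base ~(301,170). Loose: small fuse ~(167,292), large ~(242,281), link ~(315,291), medium ~(393,310). The empty half of the tray is at rows 170-240. Enlarging.

Run:
```python
import cv2
im=cv2.imread('pics/top1.png')
a=im[115:225,175:325]; cv2.imwrite('pics/a.png',cv2.resize(a,None,fx=5,fy=5,interpolation=cv2.INTER_CUBIC))
b=im[245:340,145:265]; d=im[275:345,360:425]
import numpy as np
b=cv2.resize(b,None,fx=4,fy=4,interpolation=cv2.INTER_CUBIC); d=cv2.resize(d,None,fx=4,fy=4,interpolation=cv2.INTER_CUBIC)
o=np.zeros((380,760,3),np.uint8); o[:380,:480]=b; o[:280,490:750]=d; cv2.imwrite('pics/b.png',o)
```

```text
(no output)
```

View pics/a.png

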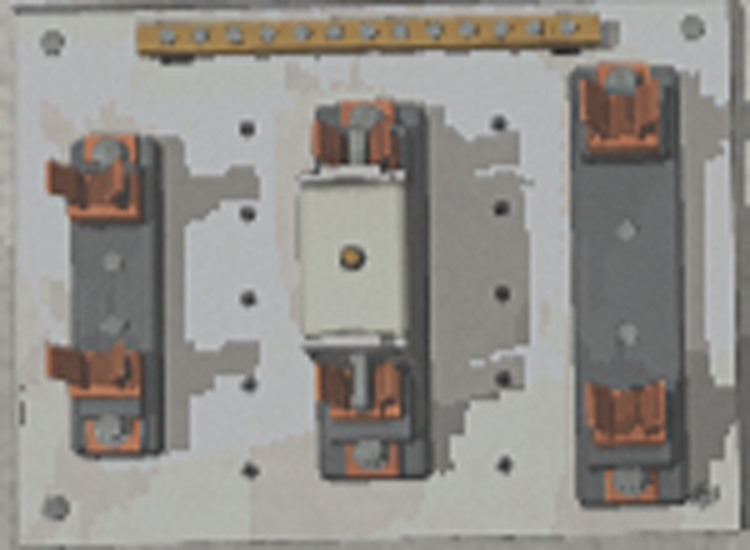

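View pics/b.png

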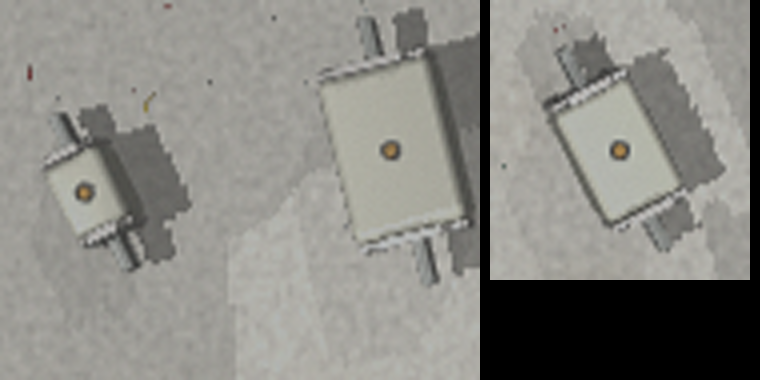

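The crops show pins at full-image px: blown (245.2,166.4), small (166.2,293), large (242.7,282.5), medium (392.5,312.7). Now I'll measure top faces using height-masked rectangles.

Run:
```python
from h import *
c=dict(np.load('pics/top1.npz')); R=c['R'];t=c['t']
v,u=np.mgrid[:480,:640]; z=c['z_map']
P=(np.stack([(u-c['cx'])/c['fx']*z,(v-c['cy'])/c['fy']*z,z],-1)-t)@R
for n,(px,py),h in [('blown',(245.2,166.4),None),('small',(166.2,293),32),('large',(242.7,282.5),46),('medium',(392.5,312.7),40)]:
    q=P[int(round(py)),int(round(px))]; zz=P[int(py)-4:int(py)+5,int(px)-4:int(px)+5,2]; ht=np.median(zz)
    m=(abs(P[...,2]-ht)<6)&(np.hypot(u-px,v-py)<45)
    r=cv2.minAreaRect(P[m][:,:2].astype(np.float32)); print(n,'pin',world(c,px,py,ht).round(1),'top',ht.round(1),'rect',np.round(r[0],1),np.round(r[1],1),round(r[2],1))
print('bench',np.median(P[300:330,340:360,2]),'tray floor',np.median(P[205:225,380:450,2]),'plate',[np.median(P[190:200,a:a+8,2]).round(1) for a in (215,268,184)])
# base blocks
for n,box,b in [('small',(188,140,210,208),None),('medium',(236,133,264,214),None),('large',(287,126,315,218),None)]:
    x0,y0,x1,y1=box; S=P[y0:y1,x0:x1].reshape(-1,3)
    for lo,hi in ((9,26),(30,95)):
        s=S[(S[:,2]>lo)&(S[:,2]<hi)]; r=cv2.minAreaRect(s[:,:2].astype(np.float32)); print(n,lo,len(s),np.median(s[:,2]).round(1),np.round(r[0],1),np.round(r[1],1),round(r[2],1))
# screws at block ends (crop px) 
def f(a,b): return 175+a/5,115+b/5
for n,pts in dict(small=[(107,152),(110,428)],medium=[(367,118),(373,452)],large=[(625,78),(630,482)]).items():
    w=[world(c,*f(*p)) for p in pts]; w2=[world(c,*f(*p),z=22) for p in pts]; print(n,np.round(w,1).tolist(),np.round((w2[0]+w2[1])/2,1))
tr=[world(c,*p,z=29) for p in [(329,106),(327,241),(506,243),(504,102)]];print(np.round(tr,1))
```

```text
blown pin [669.2 -53.3  71.7] top 71.7 rect [669.3 -53.4] [34.9 91.2] 89.5
small pin [466.9  86.5  31.8] top 31.8 rect [476.  110.9] [93.6 43.9] 71.2
large pin [481.2 -43.2  45.5] top 45.5 rect [482.2 -42.6] [77.8 48.3] 13.3
medium pin [ 425.5 -288.9   39.6] top 39.6 rect [ 426.8 -288. ] [59.3 36.1] 25.6
bench -0.4252892153239497 tray floor 2.6494916115938825 plate [np.float64(9.1), np.float64(9.7), np.float64(10.8)]
small 9 838 22.1 [672.4  35.4] [ 37.5 118.5] 89.4
small 30 401 40.6 [670.5  34. ] [ 24.6 104. ] 88.8
medium 9 651 16.7 [671.3 -53.1] [ 47.3 141.4] 89.2
medium 30 1366 69.7 [669.5 -54.6] [ 34.8 122.3] 88.1
large 9 1593 22.6 [ 672.  -141.5] [ 47.2 160.6] 88.8
large 30 596 47.0 [ 669.2 -141.2] [ 29.3 143.2] 89.7
small [[716.5, 34.5, 30.7], [621.2, 33.9, 32.3]] [670.8  36.2  22. ]
medium [[725.4, -54.6, 33.5], [611.1, -54.7, 30.9]] [670.5 -53.5  22. ]
large [[736.7, -142.8, 35.3], [598.6, -141.4, 32.6]] [ 670.2 -141.8   22. ]
[[ 780.3 -193.4   29. ]
 [ 547.8 -184.    29. ]
 [ 537.1 -485.7   29. ]
 [ 780.2 -494.4   29. ]]
```

```bash
cat >> h.py <<'E'
def yaw():
    w,x,y,z=ctrl.state()['ee_rot']; return np.arctan2(2*(x*y+w*z),1-2*(y*y+z*z))
def go(x,y,z,psi_deg=None):
    """print the tool-axes shift from the present measured pose"""
    s=ctrl.state(); p=s['eef_pos']; a=yaw(); d=np.array([x,y,z])-p
    print('t',round(s['time_s'],1),'pos',p.round(1),'yaw',np.degrees(a).round(1),'open',round(s['opening'],2))
    if psi_deg is not None: th=a-np.radians(psi_deg); a-=th; print('turn first %.3f'%th)
    print('then shift x %.1f y %.1f z %.1f'%(d[0]*np.cos(a)+d[1]*np.sin(a),d[0]*np.sin(a)-d[1]*np.cos(a),-d[2]))
E
python3 -m jog '85 0 0 0 .096;85 0 0 0 .095;85 0 0 0 .095;85 0 0 0 .095;85 20 -18 0 0;85 30 -27 0 0;85 30 -27 0 0;85 30 -27 0 0;85 30 -27 0 0;85 30 -27 0 0;85 30 -27 0 0;85 30 -27 0 0;85 30 -27 0 0;85 30 -27 0 0;85 30 -27 0 0;85 30 -27 0 0;85 30 -27 0 0;85 30 -27 0 0;85 30 -27 0 0;85 30 -27 0 0'
python3 - <<'E'
from h import *
go(640,-53.5,260,0)
c=dict(np.load('pics/top1.npz')); R=c['R'];t=c['t']
v,u=np.mgrid[:480,:640]; z=c['z_map']
P=(np.stack([(u-c['cx'])/c['fx']*z,(v-c['cy'])/c['fy']*z,z],-1)-t)@R
m=(abs(P[...,2]-32)<6)&(np.hypot(u-167,v-293)<18); print(cv2.minAreaRect(P[m][:,:2].astype(np.float32)))
E
```

```text
time_s: 1.77
eef_pos: [666.1, -62.8, 244.7]
ee_rot: [0.0, 1.0, 0.0, -0.001]
contact_force: [0.2, -1.1, 0.0]
opening: 0.993
finger_force: 0.0
t 1.8 pos [666.1 -62.8 244.7] yaw 0.0 open 0.99
turn first 0.000
then shift x -26.1 y -9.3 z -15.3
((465.1899108886719, 85.45800018310547), (47.34755325317383, 27.107341766357422), 25.201995849609375)
```

```bash
python3 -m jog '85 -13 -5 -8 0;85 -13 -5 -8 0;85 0 0 0 0;85 0 0 0 0'
python3 - <<'E'
from h import *
s,c=snap('wrist','w1'); print(s['eef_pos'],c['mount'].round(3),c['fx'])
E
```

```text
time_s: 2.1
eef_pos: [639.2, -54.1, 261.3]
ee_rot: [0.0, 1.0, 0.0, 0.0]
contact_force: [-0.3, 0.3, 0.7]
opening: 0.996
finger_force: 0.0
[639.19401898 -54.14785399 261.26653293] [[-1.00000e-03 -9.52000e-01 -3.06000e-01  7.75160e+01]
 [ 1.00000e+00 -1.00000e-03 -0.00000e+00 -1.28000e+00]
 [ 0.00000e+00 -3.06000e-01  9.52000e-01 -1.27844e+02]
 [ 0.00000e+00  0.00000e+00  0.00000e+00  1.00000e+00]] 352.66696576017085
```

View pics/w1.png

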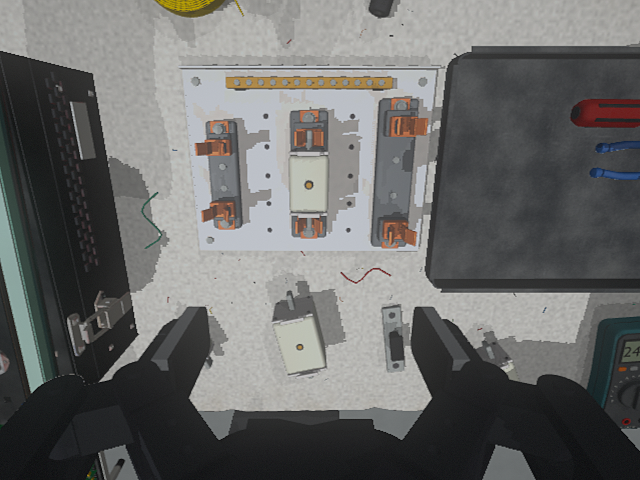

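Wrist view: bases in place; small ~(219,172), blown pin (308,185), large ~(397,172), large fuse pin (300,347). Enlarge.

Run:
```python
import cv2
im=cv2.imread('pics/w1.png')[60:255,185:445]; cv2.imwrite('pics/w1c.png',cv2.resize(im,None,fx=3,fy=3,interpolation=cv2.INTER_CUBIC))
```

```text
(no output)
```

View pics/w1c.png

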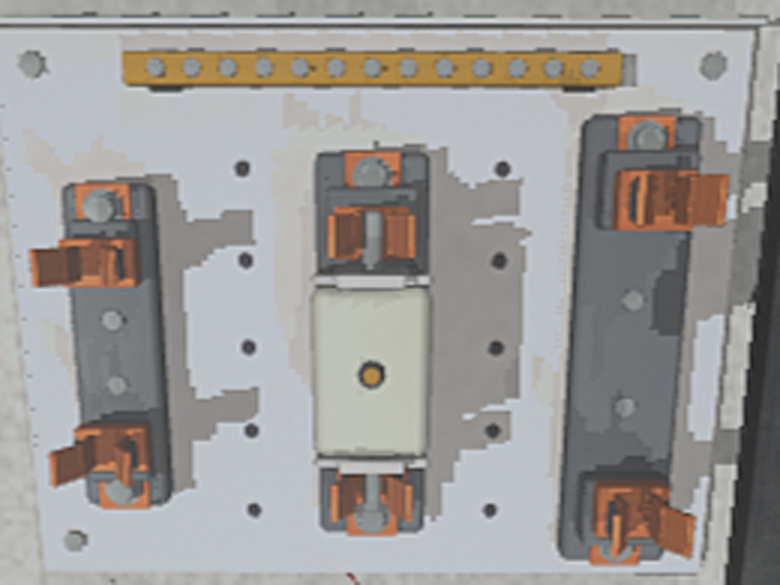

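```bash
cat >> h.py <<'E'
def load(f):
    c=dict(np.load('pics/'+f+'.npz'))
    if 'mount' in c:
        from scipy.spatial.transform import Rotation as Ro
        q=c['rot']; B=Ro.from_quat([q[1],q[2],q[3],q[0]]).as_matrix(); M=c['mount']
        Rw=B@M[:3,:3]; o=B@M[:3,3]+c['eef']; c['R']=Rw.T; c['t']=-Rw.T@o
    return c
def cloud(c):
    v,u=np.mgrid[:480,:640]; z=c['z_map']
    return (np.stack([(u-c['cx'])/c['fx']*z,(v-c['cy'])/c['fy']*z,z],-1)-c['t'])@c['R']
E
python3 - <<'E'
from h import *
c=load('w1'); T=load('top1')
f=lambda a,b:(185+(a+.5)/3-.5,60+(b+.5)/3-.5)
g=lambda a,b:(175+(a+.5)/5-.5,115+(b+.5)/5-.5)
pts=dict(small=[(111,320),(116,385)],large=[(633,299),(624,407)],smallEnd=[(100,207),(121,487)],largeEnd=[(649,136),(616,546)])
tp=dict(small=[(112,262),(113,323)],large=[(627,230),(628,333)],smallEnd=[(107,152),(110,428)],largeEnd=[(625,78),(630,482)])
for n in pts:
    for cc,k,pp in((c,f,pts),(T,g,tp)):
        z=33 if 'End' in n else 25
        w=[world(cc,*k(*p),z=z) for p in pp[n]]; print(n,np.round((w[0]+w[1])/2,1),'dz',[world(cc,*k(*p)).round(1)[2] for p in pp[n]],'len,ang',np.linalg.norm(w[0]-w[1]).round(1),np.degrees(np.arctan2(*(w[0]-w[1])[[1,0]])).round(2))
print('pin blown',world(c,*f(371,375),z=76),world(T,*g(351,257),z=76), world(c,*f(371,375)))
P=cloud(c)
print('large pin', world(c,300,347,z=50), P[340:345,290:310,2].mean())
for n,y in(('b',-53),):
    m=(abs(P[...,2]-72)<4)&(abs(P[...,1]-y)<35)&(abs(P[...,0]-670)<60); print(cv2.minAreaRect(P[m][:,:2].astype(np.float32)))
E
```

```text
small [668.5  36.8  25. ] dz [np.float64(24.5), np.float64(23.3)] len,ang 22.0 0.08
small [669.8  34.9  25. ] dz [np.float64(25.3), np.float64(24.6)] len,ang 21.1 0.49
large [ 668.1 -139.1   25. ] dz [np.float64(25.1), np.float64(25.0)] len,ang 36.6 -0.63
large [ 669.4 -141.2   25. ] dz [np.float64(26.4), np.float64(25.4)] len,ang 35.7 -0.69
smallEnd [669.6  35.7  33. ] dz [np.float64(32.4), np.float64(31.2)] len,ang 92.7 -0.08
smallEnd [669.2  34.5  33. ] dz [np.float64(30.7), np.float64(31.6)] len,ang 94.8 0.19
largeEnd [ 669.4 -138.2   33. ] dz [np.float64(30.7), np.float64(74.3)] len,ang 135.5 -0.42
largeEnd [ 668.6 -141.4   33. ] dz [np.float64(32.4), np.float64(32.6)] len,ang 138.8 -0.54
pin blown [668.72383778 -51.37033897  76.        ] [668.88588142 -53.16774607  76.        ] [668.65086033 -51.3681465   75.52369259]
large pin [483.47295569 -41.64384285  50.        ] 45.06380685150018
((668.2514038085938, -51.06877899169922), (91.70075225830078, 35.726531982421875), 0.07895877212285995)
```

```bash
python3 -m jog '60 10 -1 20 0;60 10 -1 30 0;60 10 0 30 0;60 0 0 30 0;60 0 0 30 0;60 0 0 30 0;60 0 0 20 0;60 0 0 10 0;60 0 0 9 0;60 0 0 0 0;60 0 0 0 0'; python3 -m jog '20 0 0 0 0;20 0 0 0 0;20 0 0 0 0;20 0 0 0 0;20 0 0 0 0;20 0 0 0 0;20 0 0 0 0;20 0 0 0 0'
```

```text
time_s: 3.07
eef_pos: [669.8, -52.8, 53.0]
ee_rot: [0.0, 1.0, -0.0, 0.001]
contact_force: [-0.2, 0.1, -0.1]
opening: 0.706
finger_force: 0.0
time_s: 3.73
eef_pos: [670.7, -52.6, 54.3]
ee_rot: [0.0, 1.0, -0.0, 0.002]
contact_force: [-0.6, 0.2, 6.8]
opening: 0.409
finger_force: 60.5
```

```bash
python3 -m jog '20 0 0 -5 0;20 0 0 -10 0;20 0 0 -20 0;20 0 0 -25 0;20 0 0 -25 0;20 0 0 -20 0;20 0 0 0 0'; python3 -m jog '20 -5 20 0 0;20 -6 24 0 0;20 -6 24 0 0;20 -6 24 0 0;20 -6 24 0 0;20 -6 24 0 0;20 -6 24 0 0;20 -6 24 0 0;20 -6 24 0 0;20 -6 24 0 0;20 -6 21 0 0;20 0 0 0 0;20 0 0 0 0'
python3 - <<'E'
from h import *
go(605,-310,28,0)
E
```

```text
time_s: 4.32
eef_pos: [671.9, -52.7, 162.9]
ee_rot: [0.0, 1.0, -0.0, 0.004]
contact_force: [0.4, -0.7, -0.2]
opening: 0.417
finger_force: 60.0
time_s: 5.4
eef_pos: [603.0, -310.4, 156.1]
ee_rot: [-0.001, 1.0, -0.001, -0.001]
contact_force: [0.3, 0.2, -1.2]
opening: 0.41
finger_force: 60.3
t 5.4 pos [ 603.  -310.4  156.1] yaw -0.1 open 0.41
turn first -0.003
then shift x 2.0 y -0.4 z 128.1
```

```bash
python3 -m jog '20 0 0 20 0;20 0 0 30 0;20 0 0 30 0;20 0 0 25 0;20 0 0 15 0;20 0 0 5 0;20 0 0 2 0;20 0 0 0 0;20 0 0 0 0'; python3 -m jog '50 0 0 0.5 0;50 0 0 0 0;50 0 0 0 0;50 0 0 0 0;50 0 0 0 0;50 0 0 0 0;50 0 0 0 0'
```

```text
time_s: 6.15
eef_pos: [605.3, -309.6, 31.7]
ee_rot: [0.0, 1.0, 0.0, 0.001]
contact_force: [0.0, -0.7, -1.4]
opening: 0.412
finger_force: 60.3
time_s: 6.73
eef_pos: [605.6, -310.9, 31.4]
ee_rot: [0.001, 1.0, -0.0, 0.002]
contact_force: [0.8, -4.1, 5.6]
opening: 0.582
finger_force: 3.4
```

```bash
python3 -m jog '50 0 0 -20 0;60 0 0 -30 0;60 0 0 -30 0;60 0 0 -30 0;60 0 0 -30 0;70 -20 -2 0 0;70 -25 -3 0 0;70 -25 -3 0 0;70 -25 -3 0 0;70 -25 -3 0 0;70 -25 -3 0 0;70 -25 -3 0 0;70 -10 -2 0 0;70 0 0 0 -.112;70 0 0 0 -.112;70 0 0 0 -.112;70 0 0 0 -.112;70 0 0 0 0;70 0 0 0 0'
python3 - <<'E'
from h import *
go(426,-288.5,165,25.6)
s,c=snap('wrist','w2'); c=load('w2'); P=cloud(c)
m=(abs(P[...,2]-40)<5)&(np.hypot(P[...,0]-426,P[...,1]+288)<60); print(cv2.minAreaRect(P[m][:,:2].astype(np.float32)))
E
```

```text
time_s: 8.32
eef_pos: [424.2, -286.8, 169.4]
ee_rot: [-0.001, 0.975, 0.221, -0.0]
contact_force: [0.4, 0.5, -0.1]
opening: 0.825
finger_force: 0.0
t 8.3 pos [ 424.2 -286.8  169.4] yaw 25.5 open 0.82
turn first -0.001
then shift x 0.9 y 2.4 z 4.4
((424.96917724609375, -286.15283203125), (60.658504486083984, 35.92839813232422), 25.91698455810547)
```

View pics/w2.png

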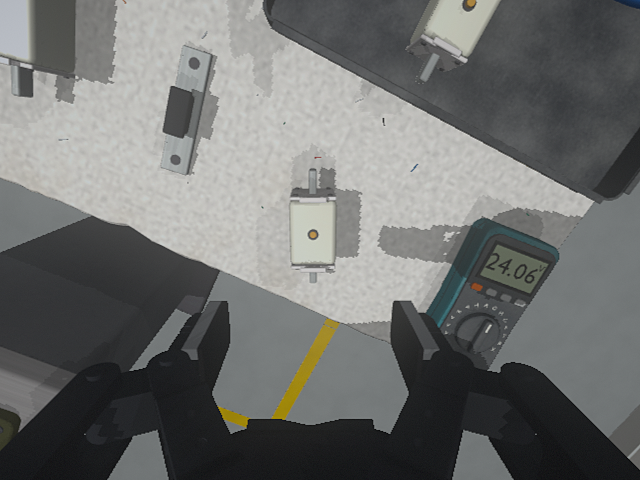

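The picture shows the medium fuse aligned with the jaws, pin at (312,235), and the blown fuse lying in the tray. Descend and grip.

```bash
python3 -m jog '60 1 1 20 0;60 0 0 30 0;60 0 0 30 0;60 0 0 30 0;60 0 0 20 0;60 0 0 10 0;60 0 0 6 0;60 0 0 0 0;60 0 0 0 0'; python3 -m jog '20 0 0 0 0;20 0 0 0 0;20 0 0 0 0;20 0 0 0 0;20 0 0 0 0;20 0 0 0 0;20 0 0 0 0;20 0 0 0 0'
```

```text
time_s: 9.12
eef_pos: [426.2, -288.3, 24.5]
ee_rot: [0.0, 0.975, 0.222, 0.0]
contact_force: [-0.3, 0.7, -0.1]
opening: 0.704
finger_force: 0.0
time_s: 9.78
eef_pos: [426.8, -288.8, 25.3]
ee_rot: [0.001, 0.975, 0.222, 0.001]
contact_force: [-0.1, -0.1, 7.2]
opening: 0.41
finger_force: 61.1
```

```bash
python3 -m jog '20 0 0 -10 0;20 0 0 -25 0;20 0 0 -30 0;20 0 0 -30 0;20 0 0 -20 0;20 0 0 0 .112;20 0 0 0 .112;20 0 0 0 .112;20 0 0 0 .112;20 20 -20 0 0;20 25 -25 0 0;20 25 -25 0 0;20 25 -25 0 0;20 25 -25 0 0;20 25 -25 0 0;20 25 -25 0 0;20 25 -25 0 0;20 25 -25 0 0;20 20 -16 0 0;20 0 0 0 0'; python3 -m jog '20 0 0 0 0;20 0 0 0 0';python3 - <<'E'
from h import *
go(669.2,-52.6,57,-.3)
E
```

```text
time_s: 11.45
eef_pos: [669.4, -47.9, 138.8]
ee_rot: [-0.001, 1.0, 0.002, 0.002]
contact_force: [1.8, -0.4, -1.9]
opening: 0.408
finger_force: 60.4
time_s: 11.62
eef_pos: [664.5, -52.0, 138.6]
ee_rot: [0.0, 1.0, -0.0, -0.001]
contact_force: [-0.6, -0.4, -2.3]
opening: 0.416
finger_force: 60.4
t 11.6 pos [664.5 -52.  138.6] yaw -0.0 open 0.42
turn first 0.005
then shift x 4.7 y 0.5 z 81.6
```

```bash
python3 -m jog '20 4.5 0.5 0 0.005;20 0 0 0 0;20 0 0 0 0;20 0 0 0 0'
python3 - <<'E'
from h import *
go(669.2,-52.6,57,-.3)
s,c=snap('wrist','w3'); c=load('w3'); P=cloud(c)
print(c['eef'])
m=(abs(P[...,2]-c['eef'][2]-15)<5)&(np.hypot(P[...,0]-669,P[...,1]+52)<45)
print(m.sum(),P[m][:,2].mean() if m.any() else 0,cv2.minAreaRect(P[m][:,:2].astype(np.float32)))
E
```

```text
time_s: 11.95
eef_pos: [669.6, -53.2, 139.0]
ee_rot: [0.0, 1.0, -0.003, -0.0]
contact_force: [-0.4, -1.1, -2.2]
opening: 0.411
finger_force: 60.4
t 11.9 pos [669.6 -53.2 139. ] yaw -0.4 open 0.41
turn first -0.001
then shift x -0.4 y -0.6 z 82.0
[669.61515922 -53.22214251 138.98442597]
14172 153.01780853975413 ((668.2440795898438, -51.79404830932617), (62.57313919067383, 61.29512023925781), 89.57463073730469)
```

View pics/w3.png

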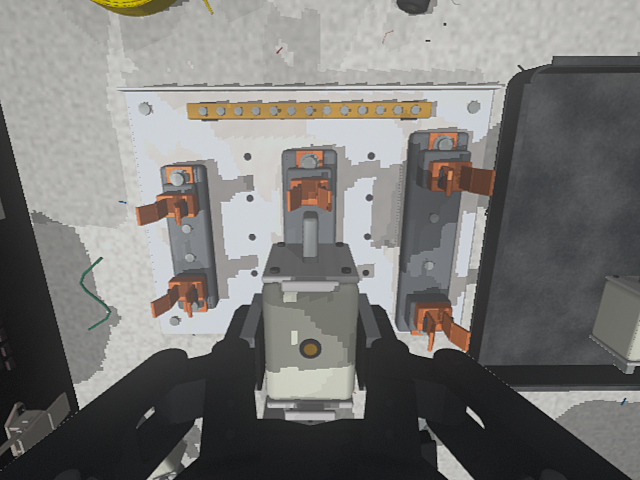

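The fuse hangs level in the jaws, with its pin at (311,348) and the medium base straight ahead, screw at (309,160).

Run:
```python
from h import *
c=load('w3'); print(world(c,311,348), world(c,311,348,z=157), world(c,309,160,z=33))
c=load('w1'); print(world(c,185+(372+.5)/3-.5,60+(172+.5)/3-.5,z=33))
```

```text
[669.54038071 -52.26935898 154.65614931] [671.16232003 -52.27288978 157.        ] [727.24424841 -51.65663349  33.        ]
[726.53060147 -51.59332849  33.        ]
```

```bash
python3 -m jog '20 -1.5 -0.7 20 0;20 0 0 20 0;20 0 0 12 0;20 0 0 8 0;20 0 0 6 0;20 0 0 5 0;20 0 0 4 0;20 0 0 0 0;20 0 0 0 0'; python3 -m jog '20 0 0 3 0;20 0 0 2 0;20 0 0 2 0;20 0 0 0 0;20 0 0 0 0'
```

```text
time_s: 12.75
eef_pos: [668.8, -51.8, 64.2]
ee_rot: [0.0, 1.0, -0.003, 0.0]
contact_force: [0.7, -0.8, -2.1]
opening: 0.411
finger_force: 60.5
time_s: 13.17
eef_pos: [668.8, -51.8, 57.4]
ee_rot: [0.0, 1.0, -0.003, 0.0]
contact_force: [-0.8, -0.4, 1.5]
opening: 0.41
finger_force: 60.7
```

```bash
python3 -m jog '55 0 0 0.5 0;55 0 0 0 0;55 0 0 0 0;55 0 0 0 0;55 0 0 0 0;55 0 0 0 0;55 0 0 0 0'; python3 -m jog '60 0 0 -10 0;60 0 0 -20 0;60 0 0 -30 0;60 0 0 -30 0;78 0 0 -20 0;78 -20 -1 0 0;78 -30 -1 0 0;78 -30 -1 0 0;78 -30 -2 0 0;78 -30 -2 0 0;78 -27 -2 0 0;78 -20 0 0 0;78 0 0 0 -.12;78 0 0 0 -.12;78 0 0 0 0;78 0 0 0 0;78 0 0 0 0'
python3 - <<'E'
from h import *
go(482,-42.5,165,13.3)
s,c=snap('wrist','w4'); c=load('w4'); P=cloud(c)
m=(abs(P[...,2]-46)<5)&(np.hypot(P[...,0]-482,P[...,1]+42)<70); print(cv2.minAreaRect(P[m][:,:2].astype(np.float32)))
T=ctrl.camera('top'); P=cloud(T)
m=(abs(P[...,2]-72)<4)&(abs(P[...,1]+53)<30)&(abs(P[...,0]-670)<60); print(cv2.minAreaRect(P[m][:,:2].astype(np.float32)),P[m][:,2].mean(),m.sum())
E
```

```text
time_s: 13.75
eef_pos: [668.6, -51.7, 56.3]
ee_rot: [0.0, 1.0, -0.003, 0.0]
contact_force: [0.3, 0.2, 0.5]
opening: 0.642
finger_force: 0.0
time_s: 15.17
eef_pos: [482.0, -41.8, 166.8]
ee_rot: [0.0, 0.993, 0.116, 0.0]
contact_force: [0.0, -0.6, 0.1]
opening: 0.913
finger_force: 0.0
t 15.2 pos [482.  -41.8 166.8] yaw 13.3 open 0.91
turn first 0.000
then shift x -0.2 y 0.7 z 1.8
((480.3887023925781, -40.63668441772461), (78.62939453125, 47.94755935668945), 12.911624908447266)
((669.736572265625, -52.510597229003906), (35.85811233520508, 91.73147583007812), 89.34449768066406) 71.37833392341221 804
```

View pics/w4.png

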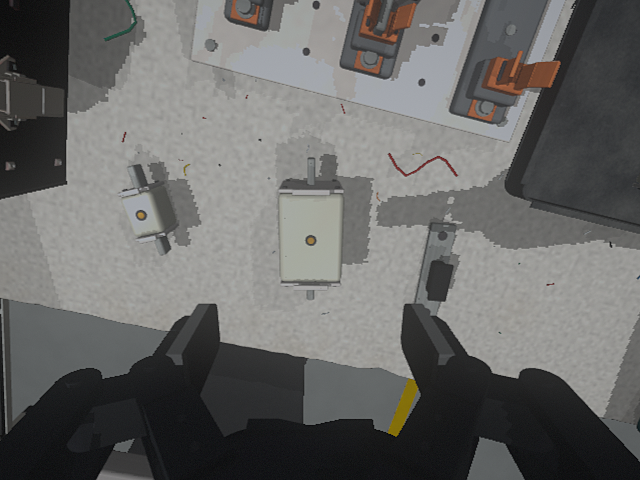

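The large fuse is lined up (pin 311,240), the link and small fuse are clear of the fingers, and the medium fuse measures home. Grip the large one.

```bash
python3 -m jog '75 -0.5 0 20 0;75 0 0 30 0;75 0 0 30 0;75 0 0 30 0;75 0 0 20 0;75 0 0 8 0;75 0 0 4 0;75 0 0 0 0;75 0 0 0 0'; python3 -m jog '30 0 0 0 0;30 0 0 0 0;30 0 0 0 0;30 0 0 0 0;30 0 0 0 0;30 0 0 0 0;30 0 0 0 0;30 0 0 0 0'; python3 -m jog '30 0 0 -10 0;30 0 0 -25 0;30 0 0 -30 0;30 0 0 -30 0;30 0 0 -20 0;30 0 0 0 .12;30 0 0 0 .12;30 10 7 0 0;30 25 14 0 0;30 25 14 0 0;30 25 14 0 0;30 25 13 0 0;30 25 13 0 0;30 25 13 0 0;30 20 10 0 0;30 6 0 0 0;30 0 0 0 0;30 0 0 0 0;30 0 0 0 0'
python3 - <<'E'
from h import *
go(669,-140,55,-.4)
s,c=snap('wrist','w5')
E
```

```text
time_s: 16.02
eef_pos: [482.2, -42.0, 25.2]
ee_rot: [0.0, 0.993, 0.117, 0.001]
contact_force: [0.5, -0.4, 0.6]
opening: 0.883
finger_force: 0.0
time_s: 16.68
eef_pos: [482.5, -42.1, 25.7]
ee_rot: [0.0, 0.993, 0.117, 0.001]
contact_force: [-0.5, -1.0, 6.1]
opening: 0.553
finger_force: 63.0
time_s: 18.27
eef_pos: [665.1, -140.4, 138.6]
ee_rot: [-0.0, 1.0, -0.002, -0.001]
contact_force: [-0.1, -0.6, -4.5]
opening: 0.552
finger_force: 62.8
t 18.3 pos [ 665.1 -140.4  138.6] yaw -0.2 open 0.55
turn first 0.003
then shift x 3.9 y -0.4 z 83.6
```

View pics/w5.png

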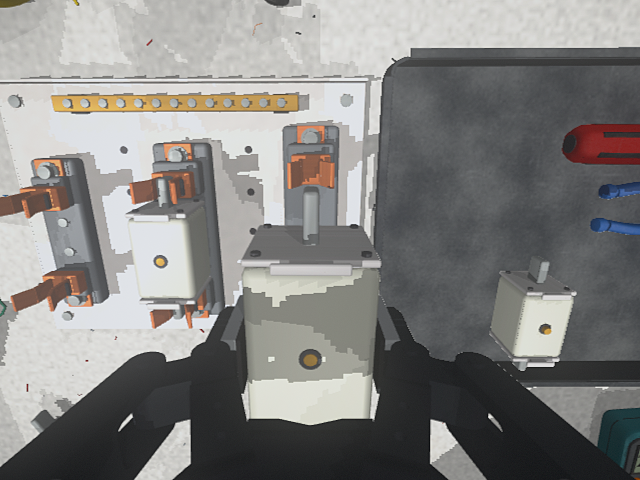

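The large fuse's pin is at (311,359), its base's far screw at (310,135), and the blown fuse lies in the tray.

Run:
```python
from h import *
c=load('w5'); print(world(c,311,359), world(c,310,135,z=33),world(c,176,153,z=33))
c=load('w1'); k=lambda a,b:(185+(a+.5)/3-.5,60+(b+.5)/3-.5)
print(world(c,*k(649,136),z=33),world(c,*k(616,546),z=33),world(c,*k(100,207),z=33),world(c,*k(121,487),z=33))
```

```text
[ 663.70051498 -139.44552914  158.90847412] [ 737.97840608 -139.35820746   33.        ] [727.29950776 -53.1262178   33.        ]
[ 737.19429435 -138.71902469   33.        ] [ 601.70294546 -137.73251614   33.        ] [715.96028387  35.63486628  33.        ] [623.28081489  35.75697928  33.        ]
```

```bash
python3 -m jog '30 4.7 0 10 0.003;30 0 0 20 0;30 0 0 20 0;30 0 0 10 0;30 0 0 6 0;30 0 0 4 0;30 0 0 3 0;30 0 0 2 0;30 0 0 0 0;30 0 0 0 0'
python3 - <<'E'
from h import *
go(669.5,-140.3,57.4,-.4)
E
```

```text
time_s: 19.15
eef_pos: [671.8, -141.0, 65.1]
ee_rot: [0.0, 1.0, -0.004, 0.001]
contact_force: [0.3, 0.7, -4.4]
opening: 0.551
finger_force: 62.8
t 19.1 pos [ 671.8 -141.    65.1] yaw -0.5 open 0.55
turn first -0.001
then shift x -2.3 y -0.7 z 7.7
```

```bash
python3 -m jog '30 -1.5 -0.4 2 0;30 0 0 2 0;30 0 0 2 0;30 0 0 1.5 0;30 0 0 0 0;30 0 0 0 0'
```

```text
time_s: 19.65
eef_pos: [669.8, -140.5, 57.7]
ee_rot: [0.0, 1.0, -0.004, 0.0]
contact_force: [-2.1, -0.6, 4.0]
opening: 0.559
finger_force: 63.5
```

```bash
python3 -m jog '65 0 0 0.3 0;65 0 0 0 0;65 0 0 0 0;65 0 0 0 0;65 0 0 0 0;65 0 0 0 0'; python3 -m jog '68 0 0 -10 0;68 0 0 -20 0;68 0 0 -30 0;68 0 0 -30 0;68 0 0 -20 0;68 -15 -17 0 0;68 -21 -23 0 0;68 -21 -23 0 0;68 -21 -23 0 0;68 -21 -23 0 0;68 -21 -24 0 0;68 -21 -24 0 0;68 -21 -24 0 0;68 -21 -24 0 0;68 -20 -22 0 0;68 0 0 0 0'; python3 -m jog '68 0 0 0 -.113;68 0 0 0 -.113;68 0 0 0 -.112;68 0 0 0 -.112;68 0 0 0 0;68 0 0 0 0'
python3 - <<'E'
from h import *
go(466.5,86,150)
s,c=snap('wrist','w6'); c=load('w6'); P=cloud(c)
m=(abs(P[...,2]-32)<4)&(np.hypot(P[...,0]-466,P[...,1]-86)<40); print(cv2.minAreaRect(P[m][:,:2].astype(np.float32)))
P=cloud(ctrl.camera('top'))
m=(abs(P[...,2]-77.5)<4)&(abs(P[...,1]+141)<35)&(abs(P[...,0]-670)<60); print(cv2.minAreaRect(P[m][:,:2].astype(np.float32)),P[m][:,2].mean(),m.sum())
E
```

```text
time_s: 20.15
eef_pos: [669.9, -140.5, 56.4]
ee_rot: [-0.0, 1.0, -0.004, 0.0]
contact_force: [0.5, 0.8, -0.4]
opening: 0.76
finger_force: 0.0
time_s: 21.48
eef_pos: [463.4, 39.8, 168.4]
ee_rot: [-0.02, 0.999, 0.03, -0.003]
contact_force: [-0.8, -0.4, -0.4]
opening: 0.795
finger_force: 0.0
time_s: 21.98
eef_pos: [468.6, 38.6, 168.4]
ee_rot: [-0.019, 0.968, 0.25, 0.004]
contact_force: [-0.0, -0.5, -0.5]
opening: 0.798
finger_force: 0.0
t 22.0 pos [468.6  38.6 168.4] yaw 28.9 open 0.8
then shift x 21.0 y -42.5 z 18.4
((466.0931701660156, 89.10449981689453), (41.0897331237793, 25.49357032775879), 25.224050521850586)
((669.9541015625, -140.9079132080078), (45.52384567260742, 113.40535736083984), 88.74301147460938) 77.33376665259146 1315
```

View pics/w6.png

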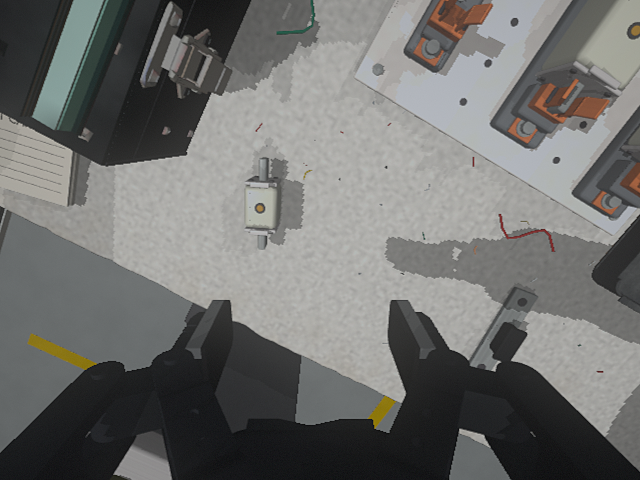

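The small fuse is at (260,208) and the large one measures home, but the move fell short and the tool is tilted. Check the joints.

```bash
python3 - <<'E'
from h import *
s=ctrl.state(); print(s['q'].round(3),s['joint_vel'].round(3),s['effort'].round(2),s['moment'].round(2),s['ee_rot'].round(3))
E
python3 -m jog '68 0 -10 0 0;68 0 0 0 0;68 0 0 0 0'
python3 - <<'E'
from h import *
s=ctrl.state(); print(s['q'].round(3),s['effort'].round(2),s['moment'].round(2))
go(466.5,86,165,25.2)
E
```

```text
[ 0.056  0.216 -0.41   0.944  0.04   2.693] [ 0.001  0.002 -0.004 -0.     0.001 -0.01 ] [-0.000e+00 -3.600e+01  2.339e+01 -0.000e+00  1.500e-01  1.000e-02] [-0.06  0.05 -0.03] [-0.019  0.968  0.25   0.004]
time_s: 22.33
eef_pos: [462.7, 47.9, 168.3]
ee_rot: [-0.02, 0.968, 0.251, 0.004]
contact_force: [-0.8, 0.1, -0.3]
opening: 0.791
finger_force: 0.0
[ 0.077  0.208 -0.42   0.942  0.04   2.711] [ 1.100e-01 -3.554e+01  2.325e+01  5.000e-02  1.800e-01  3.000e-02] [-0.08 -0.03 -0.01]
t 22.3 pos [462.7  47.9 168.3] yaw 29.1 open 0.79
turn first 0.068
then shift x 19.7 y -32.8 z 3.3
```

q6 = q1+π−yaw has hit its +3.14 limit, so on this side I'll use the equivalent half-turned grasp (yaw ≈205°). The leftover 2.3° tilt is within tolerance.

```bash
cat >> h.py <<'E'
from scipy.spatial.transform import Rotation as Ro
def go2(x,y,z,psi=None):
    s=ctrl.state(); q=s['ee_rot']; B=Ro.from_quat([q[1],q[2],q[3],q[0]]).as_matrix()
    print('t',round(s['time_s'],1),'pos',s['eef_pos'].round(1),'yaw',np.degrees(yaw()).round(1),'q',s['q'].round(2),'zaxis',B[:,2].round(3))
    if psi is not None:
        th=(yaw()-np.radians(psi)+np.pi)%(2*np.pi)-np.pi; print('turn %.3f'%th); B=B@Ro.from_rotvec([0,0,th]).as_matrix()
    print('shift',(B.T@(np.array([x,y,z])-s['eef_pos'])).round(1))
E
python3 -m jog '68 0 0 0 -.123;68 0 0 0 -.123;68 0 0 0 -.123;68 0 0 0 -.123;68 0 0 0 -.123;68 0 0 0 -.123;68 0 0 0 -.123;68 0 0 0 -.123;68 0 0 0 -.123;68 0 0 0 -.123;68 0 0 0 -.123;68 0 0 0 -.123;68 0 0 0 -.123'; python3 -m jog '68 0 0 0 -.123;68 0 0 0 -.123;68 0 0 0 -.123;68 0 0 0 -.123;68 0 0 0 -.123;68 0 0 0 -.123;68 0 0 0 -.123;68 0 0 0 -.123;68 0 0 0 -.123;68 0 0 0 -.123;68 0 0 0 -.123;68 0 0 0 -.123;68 0 0 0 0;68 0 0 0 0;68 0 0 0 0'
python3 - <<'E'
from h import *
go2(467,87.5,165,-154.8)
E
```

```text
time_s: 23.42
eef_pos: [463.1, 47.5, 168.2]
ee_rot: [-0.011, 0.492, 0.87, 0.017]
contact_force: [-0.2, 0.0, 0.2]
opening: 0.798
finger_force: 0.0
time_s: 24.67
eef_pos: [463.0, 47.5, 168.2]
ee_rot: [0.003, -0.217, 0.976, 0.02]
contact_force: [-0.0, 0.4, -1.3]
opening: 0.798
finger_force: 0.0
t 24.7 pos [463.   47.5 168.2] yaw -154.9 q [ 0.08  0.21 -0.42  0.94  0.04 -0.36] zaxis [-0.003  0.04  -0.999]
turn -0.002
shift [-20.6  34.3   4.8]
```

```bash
python3 -m jog '60 -10 17 1 0;60 -10.5 17 1 0;60 0 0 0 0;60 0 0 0 0'
python3 - <<'E'
from h import *
go2(467,87.5,18)
s,c=snap('wrist','w7'); c=load('w7'); P=cloud(c)
m=(abs(P[...,2]-32)<4)&(np.hypot(P[...,0]-466,P[...,1]-86)<40); print(cv2.minAreaRect(P[m][:,:2].astype(np.float32)),P[m][:,2].mean())
E
```

```text
time_s: 25.0
eef_pos: [467.1, 87.5, 167.8]
ee_rot: [0.003, -0.219, 0.976, 0.019]
contact_force: [0.5, -0.6, -0.7]
opening: 0.703
finger_force: 0.0
t 25.0 pos [467.1  87.5 167.8] yaw -154.7 q [ 0.16  0.22 -0.4   0.94  0.04 -0.28] zaxis [-0.003  0.039 -0.999]
shift [  2.3  -5.5 149.6]
((466.4697570800781, 88.43563842773438), (42.104610443115234, 25.438488006591797), 25.77324867248535) 31.160969992255076
```

View pics/w7.png

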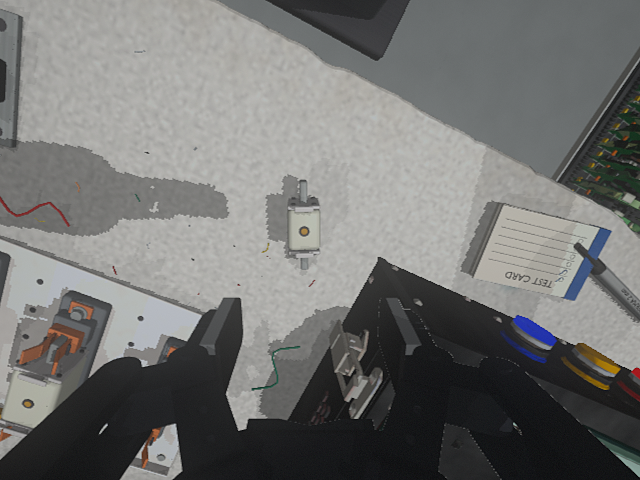

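The small fuse is lined up at (304,231). A cabinet stands close at the lower right, so I'll check its clearance first.

Run:
```python
from h import *
for f in ('top1',):
    P=cloud(load(f)).reshape(-1,3); P=P[(P[:,2]>40)&(P[:,2]<400)&(P[:,1]>50)&(P[:,0]<800)&(P[:,0]>350)]
    print(len(P)); 
    for x in range(440,800,40):
        s=P[(P[:,0]>=x)&(P[:,0]<x+40)]
        if len(s): print(x,'min y',s[:,1].min().round(),'z',s[s[:,1].argmin(),2].round(),'maxz',s[:,2].max().round())
```

```text
23410
440 min y 162.0 z 41.0 maxz 123.0
480 min y 159.0 z 58.0 maxz 238.0
520 min y 130.0 z 313.0 maxz 328.0
560 min y 133.0 z 312.0 maxz 328.0
600 min y 127.0 z 315.0 maxz 327.0
640 min y 160.0 z 57.0 maxz 237.0
680 min y 161.0 z 74.0 maxz 237.0
720 min y 160.0 z 123.0 maxz 236.0
760 min y 161.0 z 64.0 maxz 122.0
```

```bash
python3 -m jog '55 0.3 -0.8 20 0;55 0.5 -1.2 30 0;55 0.5 -1.2 30 0;55 0.5 -1.2 30 0;55 0.3 -0.8 20 0;55 0.2 -0.4 12 0;55 0 -0.3 7 0;55 0 0 0 0;55 0 0 0 0'; python3 -m jog '10 0 0 0 0;10 0 0 0 0;10 0 0 0 0;10 0 0 0 0;10 0 0 0 0;10 0 0 0 0;10 0 0 0 0;10 0 0 0 0;10 0 0 0 0'
```

```text
time_s: 25.8
eef_pos: [467.3, 86.3, 18.9]
ee_rot: [0.003, -0.218, 0.976, 0.02]
contact_force: [0.5, -0.5, 0.4]
opening: 0.643
finger_force: 0.0
time_s: 26.55
eef_pos: [468.4, 86.8, 19.9]
ee_rot: [0.004, -0.219, 0.976, 0.019]
contact_force: [-0.6, -1.5, 5.9]
opening: 0.295
finger_force: 58.9
```

```bash
python3 -m jog '10 0 0 -10 0;10 0 0 -25 0;10 0 0 -30 0;10 0 0 -30 0;10 0 0 -25 0;10 0 0 0 .112;10 0 0 0 .112;10 0 0 0 .112;10 0 0 0 .111;10 -15 -3 0 0;10 -25 -6 0 0;10 -25 -6 0 0;10 -25 -6 0 0;10 -25 -6 0 0;10 -25 -6 0 0;10 -25 -6 0 0;10 -20 -5 0 0;10 -12 -2 0 0;10 0 0 0 0;10 0 0 0 0'; python3 -m jog '10 0 0 0 0;10 0 0 0 0'
python3 - <<'E'
from h import *
go2(669,35.5,90,179.7)
s,c=snap('wrist','w8')
E
```

```text
time_s: 28.22
eef_pos: [664.0, 34.7, 135.7]
ee_rot: [-0.002, 0.003, 1.0, 0.02]
contact_force: [-1.0, 1.0, -1.0]
opening: 0.291
finger_force: 59.0
time_s: 28.38
eef_pos: [662.9, 35.1, 136.2]
ee_rot: [-0.002, 0.003, 1.0, 0.02]
contact_force: [0.4, -0.4, -1.0]
opening: 0.294
finger_force: 59.0
t 28.4 pos [662.9  35.1 136.2] yaw 179.7 q [0.03 0.56 0.04 1.06 0.04 0.04] zaxis [-0.004  0.04  -0.999]
turn -0.000
shift [-6.3 -1.4 46.2]
```

View pics/w8.png

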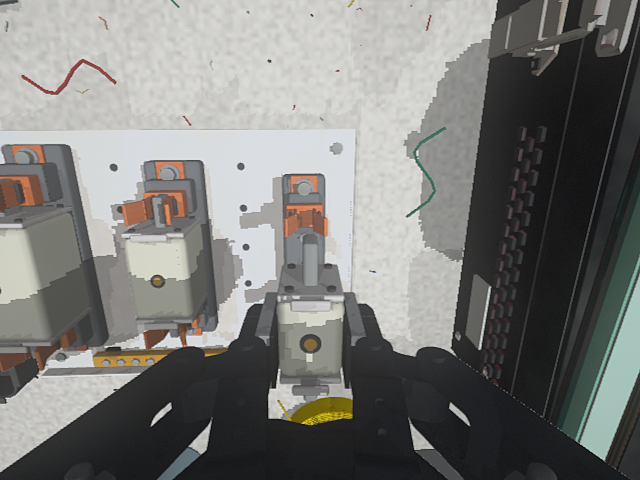

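The small fuse's pin is at (310,343), its base's near screw at (305,186), and the medium fuse's pin at (157,281), which I can use as a reference.

Run:
```python
from h import *
c=load('w8'); print('small pin',world(c,310,343),'screw',world(c,305,186,z=33),'med pin',world(c,157,281,z=75),world(c,157,281),'med screw',world(c,168,172,z=33))
```

```text
small pin [661.07774575  35.85497299 148.19980464] screw [619.2164866   37.45513703  33.        ] med pin [666.14875589 -49.19506473  75.        ] [667.03429554 -50.05707495  72.98246399] med screw [609.19028301 -49.91007078  33.        ]
```

```bash
python3 -m jog '10 -5.8 -0.4 15 0;10 0 -0.3 20 0;10 0 -0.2 12 0;10 0 -0.1 8 0;10 0 0 0 0;10 0 0 0 0;10 0 0 0 0'
python3 - <<'E'
from h import *
go2(668.5,36.4,52,179.7)
E
```

```text
time_s: 29.02
eef_pos: [670.3, 36.0, 82.2]
ee_rot: [-0.001, 0.003, 1.0, 0.02]
contact_force: [-0.1, -0.9, -1.5]
opening: 0.298
finger_force: 59.0
t 29.0 pos [670.3  36.   82.2] yaw 179.7 q [ 0.04  0.6  -0.02  0.95  0.04  0.04] zaxis [-0.001  0.04  -0.999]
turn -0.001
shift [ 1.8 -0.9 30.2]
```

```bash
python3 -m jog '10 1.3 -0.2 6 0;10 0 -0.2 6 0;10 0 -0.2 5 0;10 0 -0.1 4 0;10 0 -0.1 3 0;10 0 0 0 0;10 0 0 0 0'
python3 - <<'E'
from h import *
go2(668.5,36.4,52,179.7)
E
```

```text
time_s: 29.6
eef_pos: [668.3, 36.1, 56.8]
ee_rot: [-0.002, 0.003, 1.0, 0.02]
contact_force: [0.1, 0.4, -0.0]
opening: 0.293
finger_force: 59.0
t 29.6 pos [668.3  36.1  56.8] yaw 179.7 q [ 0.04  0.62 -0.05  0.89  0.04  0.04] zaxis [-0.003  0.04  -0.999]
turn -0.001
shift [-0.2  0.2  4.8]
```

```bash
python3 -m jog '10 0 0 2 0;10 0 0 2 0;10 0 0 1 0;10 0 0 0 0;10 0 0 0 0'; python3 -m jog '45 0 0 0.3 0;45 0 0 0 0;45 0 0 0 0;45 0 0 0 0;45 0 0 0 0;45 0 0 0 0;45 0 0 0 0'
```

```text
time_s: 30.02
eef_pos: [668.6, 36.3, 52.4]
ee_rot: [-0.001, 0.003, 1.0, 0.02]
contact_force: [-0.8, 1.1, -0.4]
opening: 0.285
finger_force: 59.2
time_s: 30.6
eef_pos: [668.5, 36.3, 51.8]
ee_rot: [-0.001, 0.003, 1.0, 0.02]
contact_force: [-0.2, -0.1, 0.6]
opening: 0.523
finger_force: 0.0
```

```bash
python3 -m jog '48 0 0.3 -8 0;48 0 0.6 -15 0;50 0 0.8 -20 0;50 0 1 -25 0;50 0 1 -25 0;50 0 1 -25 0;50 15 0 0 0;50 25 0 0 0;50 25 0 0 0;50 25 0 0 0;50 25 0 0 0;50 25 0 0 0;50 25 0 0 0;50 25 0 0 0;50 15 0 0 0;50 0 0 0 0;50 0 0 0 0;50 0 0 0 0'
python3 - <<'E'
from h import *
s,c=snap('top','top2'); P=cloud(c)
for n,y,h in(('small',35,63.5),('medium',-53,71.5),('large',-141,77.5)):
    m=(abs(P[...,2]-h)<4)&(abs(P[...,1]-y)<30)&(abs(P[...,0]-670)<60); print(n,cv2.minAreaRect(P[m][:,:2].astype(np.float32)),np.median(P[m][:,2]),m.sum())
cv2.imwrite('pics/e.png',cv2.resize(c['pixels'][110:345,130:450,::-1],None,fx=2.5,fy=2.5,interpolation=cv2.INTER_CUBIC))
E
```

```text
time_s: 32.1
eef_pos: [465.3, 37.6, 171.3]
ee_rot: [-0.0, 0.003, 1.0, 0.02]
contact_force: [-0.3, -0.7, -0.1]
opening: 0.582
finger_force: 0.0
small ((669.72314453125, 36.03034973144531), (26.04063606262207, 71.8161849975586), 89.39633178710938) 63.135937488775 427
medium ((669.5909423828125, -51.91954803466797), (34.79744338989258, 91.41541290283203), 88.91311645507812) 71.13919150025845 808
large ((669.7509155273438, -140.9084014892578), (45.50395202636719, 114.1273422241211), 88.72032165527344) 77.50519005191701 1337
```

View pics/e.png

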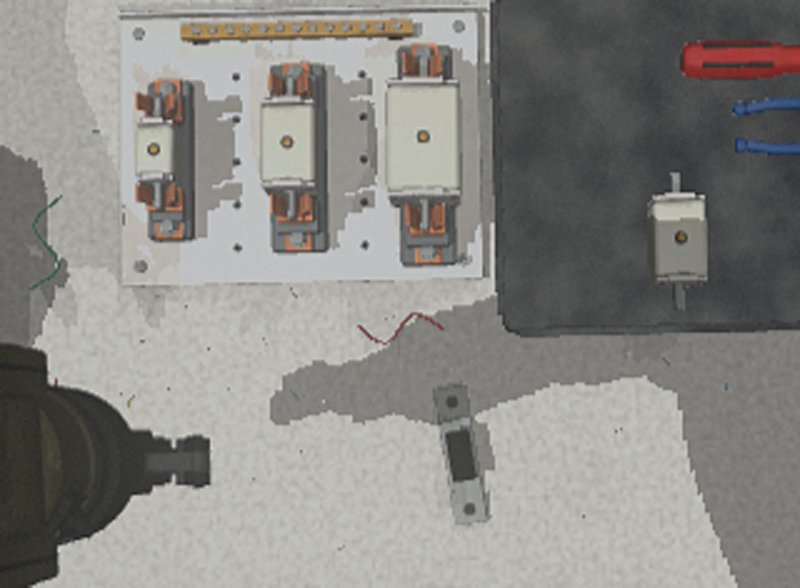

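All three fuses sit home, with top heights of 63.1, 71.1 and 77.5 mm. The blown fuse lies in the tray, the link is untouched at crop (460,455), and the robot is clear of everything.

```bash
python3 -c "
from rig import ctrl
print(ctrl.finish_job())"
```

```text
the job is handed in; nothing more can be done
None
```

The job is handed in (no verdict was returned): the blown fuse is in the tool tray, the three new fuses measured home in their matching bases and were released, and the solid link was left where it lay.

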